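Pry the flower die out of the die-cutting press

TASK

Change the die on the green press: push the tip of the red-handled pry bar into the channel under the die's front edge and lever that edge up past its spring catches (do not take hold of the die with the fingers while it is still snapped in), and lay the bar flat on the table when you are done with it. Take the die, slide it forward from under the orange lip, carry it to the blue tray and set it down in there without dropping it, flat and flower side up. Leave the bottle, the tape roll and the button jar where they stand.

Things in the scene. Friction and masses are not known exactly. Their poses are not given: they have to be found in the camera images.
- press: Green die-cutting press, fixed. Origin: on the table, straight below the middle of the die's front edge as snapped in. +x: away from the robot, to the roller housing; the die slides out to -x. Body x -34 to +150 mm, 150 wide; bed top 85 mm above the table. Roller housing x 90 to 150, top 28 mm above the bed. Nothing stands in front of it. (Sizes below in this frame.)
- press_fulcrum (a point): Middle of the top of the steel fulcrum rod (along y) at x -30 mm, 78 mm above the table. It crosses an open channel in the bed, y -16 to +16, from the front (x -34) to x +16, so that 16 mm lie under the die; floor 14 mm below the bed top. Blade over the rod, tip at x +8 to +10, handle pushed down about 25 degrees: the die's front pops up; this takes about 17 N at its edge.
- press_catch (a point): Midway between two sprung steel balls (8 mm) in brass housings at y -24 and +24 (14 mm wide, x -20 to -4, tops 10 mm above the bed). They reach 2 mm over the die's front ledge and hold it down; when the front edge is over 8 mm up they snap in below it and the die rests there, front edge 11 mm up, sloping down to the back by 0.12 rad. Point: x -2 mm, 92.6 mm above the table.
- press_lip (a point): Middle of the lower front edge of the fixed orange lip (x 74 to 96 mm, y -45 to +45; underside 8, top 13 mm above the bed). It covers the last 16 mm of the die, which must slide at least 16 mm to the press's -x before it can be lifted. Black cheeks below the lip leave the die 1.5 mm of play at each side.
- die: Loose wooden cutting die, 0.18 kg, red flower on top. Steel base plate 90 (x) x 60 (y) x 4 mm, on it a wooden block 60 x 60 x 10 mm at x -35 to +25, so the front 10 and back 20 mm are bare plate. Origin: centre of the plate's underside; z up (flower side); +x to its back, under the lip at the start. Once popped it can be gripped from above across its 60 mm width.
- die_front (a point): Middle of the lower front edge of the die (x = -45 mm, on its underside).
- die_back (a point): Middle of the lower back edge of the die (x = +45 mm, on its underside).
- pry: Loose flat pry bar, 90 g, lying on the table on its handle. Red handle 70 mm long (x), 18 wide (y), 20 high (z). From its front end a dark steel blade runs straight on, 14 wide and 3 thick, its mid-plane 10 mm above the handle's underside; the blade's tip is 130 mm from the handle's middle. Origin: underside of the handle, at its middle; +x towards the tip; z up. Balances less than 25 mm ahead of the origin.
- pry_tip (a point): Tip of the pry bar's blade, at mid-thickness.
- pry_grip (a point): Centre of the pry bar's handle, 10 mm above its underside.
- tray: Low blue tray, fixed, 160 (x) x 140 (y) mm outside, 14 mm high, walls and floor 5 mm thick. Origin: centre of its underside; z up.
- bottle: Bystander: red bottle with a blue cap, 64 mm across, 170 mm high. Origin: centre of its base.
- tape: Bystander: brown tape roll lying flat, 90 mm across, 24 mm high. Origin: centre of its underside.
- button_jar: Bystander: small amber jar with a yellow lid, 56 mm across, 50 mm high. Origin: centre of its base.
Not all that is in view belongs to the job. Leave any pink or white look-alike of the pry alone.

How it is judged:
On the way, in this order (a step that is already met when the one before it is completed fails the run):
1. the die's front edge is levered up past the catches (more than 8.5 mm above the bed) with the pry bar's tip in under it (within 35 mm of the middle of the die's front edge) (z of die_front in the frame of press above 0.0935 m and distance between pry_tip and die_front below 0.035 m), for 0.1 s.
2. the die is slid forward until its back edge is clear of the lip (x of die_back in the frame of press below 0.073 m).
At the end, for the whole second after the job is handed in: The die lies flat (within 0.06 rad) on the tray's floor, flower side up, its centre within 50 mm of the tray's centre along each tray axis; the pry bar lies flat on the table itself (handle centre less than 12.5 mm above it, within 0.07 rad of level); both are released and at rest (x of die in the frame of tray between -0.05 and 0.05 m and y of die in the frame of tray between -0.05 and 0.05 m and z of die in the frame of tray below 0.008 m and angle between die's own z axis and vertical below 0.06 rad and linear speed of each of die, pry below 0.02 m/s and height (world z) of pry_grip below 0.0125 m and angle between pry's own x axis and vertical between 1.5 and 1.64 rad); the robot touches nothing.
It fails at once if the fingers take hold of the die (over 2 N) while it is still snapped in (front edge less than 6 mm above the bed, back edge under the lip) (contact force between the fingers and die above 2 N and z of die_front in the frame of press below 0.091 m and x of die_back in the frame of press above 0.082 m).
It fails at once if the die is let go in the air (out of the fingers, more than 30 mm above the table and more than 180 mm from the press origin) (contact force between the fingers and die below 0.05 N and height (world z) of die above 0.03 m and horizontal distance between die and press above 0.18 m).
It fails at once if the red bottle is moved by more than 20 mm or tipped (distance of bottle from where it was at the start of the episode above 0.02 m or angle between bottle's own z axis and vertical above 0.3 rad).
It fails at once if the roll of tape is moved by more than 20 mm or tipped (distance of tape from where it was at the start of the episode above 0.02 m or angle between tape's own z axis and vertical above 0.3 rad).
It fails at once if the button jar is moved by more than 20 mm or tipped (distance of button_jar from where it was at the start of the episode above 0.02 m or angle between button_jar's own z axis and vertical above 0.3 rad).
It also fails if it takes over 72 s, if anything falls off the work surface, if the arm or the gripper's body presses on something with over 40 N, if the wrist force passes 120 N, or if a joint passes its speed limit or range.

ROBOT

A 7-joint arm with a two-finger parallel gripper is mounted at the origin on the work surface. World frame = base frame: x ahead of the robot, y to its left, z up, the work surface at z = 0. Lengths are in m, angles in rad, forces in N, time in s.
With the tool pointing down it reaches from about 0.425 to 0.825 m from the base axis. Payload 3.6 kg.
Tool frame: the origin (TCP) lies where the fingers leave the gripper's body, on its centre line; the fingertips stand 73 mm ahead of it and the grasp point (between the pads) lies 54 mm ahead of it; z points along the fingers, y is the line along which they close (so a half turn about z gives the same grasp; the last joint's range is limited). The gripper opens to 85 mm and grips with 20 to 120 N. Pads are 22 mm wide; open, the fingers measure 114 mm over their backs; the gripper's body (76 mm by 85 mm) begins 54 mm behind the grasp point. The pads swing forward as they close: fully open they stand 13 mm farther back than shut.
Start: joints at [-1.175, 0.615, -0.013, 1.423, 0.008, 1.103, -0.04], TCP at [0.266, 0.593, 0.304] pointing down, gripper open.
Joint ranges: [-3.12, 3.12], [-0.3, 2.06], [-1.34, 1.32], [0.26, 2.42], [-1.36, 4.5], [0.01, 1.98], [-2.84, 2.84]. Speed limits (rad/s): [2.79, 2.79, 3.14, 3.14, 3.14, 3.14, 3.14].

INTERFACE

Orientations are given as a unit quaternion [x, y, z, w].
In Python, from station import arm, snapshot, camera_info, ticket gives the robot as it stands. Calls block until the motion is done:
- arm.movep(position, orientation): joint-space move of the TCP to a pose.
- arm.line_to(position, velocity=0.15, ori=None): straight line of the TCP; ori=None keeps the orientation; velocity is the mean speed in m/s.
- arm.move_j(angles): joint-space move.
- arm.move_gripper(opening, effort=None): opening from 0.0 (shut) to 1.0 (fully open); effort is the grip in N (None keeps the last); returns when the fingers have stopped.
- arm.pause(seconds).
- arm.ik(position, orientation): joint angles nearest the present ones, or None.
- snapshot(name): name is "scene" or "top" or "wrist"; returns the picture (400x640x3 uint8, blue, green, red); there is no depth.
- camera_info(name): a dict with "fx", "fy", "cx", "cy" (pixels), "R" (3x3) and "t" (3): a world point X has camera coordinates R X + t; the wrist camera has in their place "T_tool_cam" (4x4, takes a point from camera to tool coordinates, whose origin is the TCP and whose axes are the flange's). Camera axes: x right, y down, z forward; pixel columns grow to the right and rows downward; lengths in m; the calibration is good to about 2 mm. A picture is of the moment at which its call begins: read the wrist's pose just before it. camera_info takes no time and is no camera call.
A pose or a line that the arm cannot do raises arm.MotionError and nothing moves.
- ticket.finish_job(): hands the job in; it is judged then, once.
Readings, each from a call of its own:
- arm.read_time(): time.
- arm.read_joint_positions(): joint angles.
- arm.read_dq(): joint speeds.
- arm.read_effort(): joint torques, N m.
- arm.read_tool_pos(): TCP position.
- arm.read_eef_rot(): TCP orientation.
- arm.read_ft_force(): force on the tool from outside, world axes, zero at the start.
- arm.read_wrist_torque(): the same for the moment, N m.
- arm.read_opening(): opening from 0.0 (shut) to 1.0 (fully open).
- arm.read_finger_force(): force on a finger pad.
Only numpy, scipy, OpenCV 4.12 (cv2) and the standard library are available. Lean on these libraries where they do the work, as an engineer would, in place of code of your own. Each camera call takes 0.05 s, during which the arm holds its last target. There are 200 camera calls.

## Working session

There is one attempt and no reset: what is moved stays moved. The work goes in short steps, each a Python script; the robot and the scene stay as the last script left them, time stands still between calls to the robot, and variables do not carry over. Pictures are saved under pics/ and viewed, at most 10 in all, crops included, and the job is handed in when it is done.

```bash
mkdir -p pics; ls
python3 - <<'E'
from station import arm, snapshot, camera_info
import cv2
for n in ("scene","top"):
    cv2.imwrite(f"pics/{n}0.png",snapshot(n)); c=camera_info(n); print(n,c)
print(camera_info("wrist")); print(arm.read_eef_rot(),arm.read_time())
E
```

```text
pics
scene {'fx': 439.2840528407237, 'fy': 439.2840528407237, 'cx': 317.98097038605886, 'cy': 185.40963951499992, 'R': array([[ 0.72116162,  0.69258731,  0.01577137],
       [ 0.58361948, -0.5951174 , -0.55247044],
       [-0.37324819,  0.40762496, -0.83338327]]), 't': array([-0.25293968, -0.35043351,  1.8929406 ])}
top {'fx': 440.43722574434486, 'fy': 440.43722574434486, 'cx': 322.3654229293687, 'cy': 196.52771969757555, 'R': array([[ 0.01012306, -0.99986381,  0.01303404],
       [-0.9965752 , -0.01115785, -0.08193517],
       [ 0.08206945, -0.01215996, -0.99655243]]), 't': array([-0.19979676,  0.51975093,  1.34670074])}
{'fx': 302.14620664113323, 'fy': 302.14620664113323, 'cx': 318.8395699865945, 'cy': 204.01381608423517, 'T_tool_cam': array([[-1.67277188e-04, -9.63554954e-01, -2.67510416e-01,
         6.84352243e-02],
       [ 9.99999859e-01, -2.95920380e-04,  4.40574932e-04,
        -1.82887127e-04],
       [-5.03679942e-04, -2.67510304e-01,  9.63554868e-01,
        -7.03210375e-02],
       [ 0.00000000e+00,  0.00000000e+00,  0.00000000e+00,
         1.00000000e+00]])}
[ 2.09308830e-01  9.77848865e-01 -1.16261016e-03 -2.41770044e-04] 0.1
```

View pics/scene0.png

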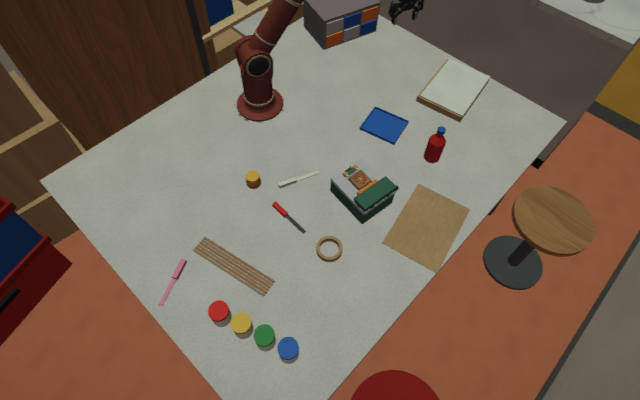

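View pics/top0.png

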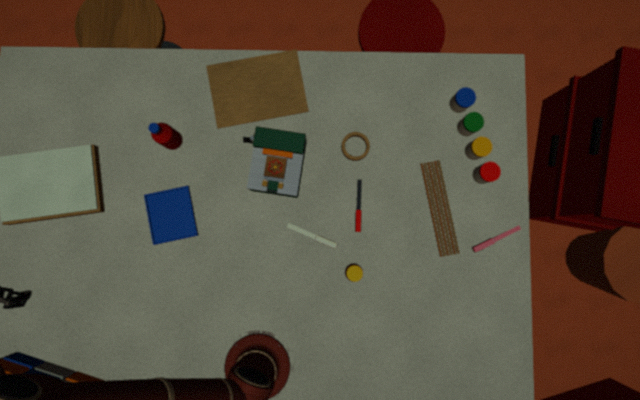

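The top view shows the candidate bars. Red-handled with a dark blade: handle (358,220), tip (360,180). White one at (311,235), pink one at (497,239). The red one fits the description. Press is at (277,160) with its front facing down in the image, tray (171,214), bottle (166,135), tape (355,146), jar (354,272). Next I'll localise these and take the enlarged crop for confirmation.

```bash
cat > h.py <<'E'
import numpy as np, cv2
from scipy.spatial.transform import Rotation as Ro
from station import arm, snapshot, camera_info, ticket
def cam(name):
    """-> K,R,t (world->cam)"""
    c=camera_info(name); K=np.array([[c['fx'],0,c['cx']],[0,c['fy'],c['cy']],[0,0,1]])
    if name!='wrist': return K,np.array(c['R']),np.array(c['t'])
    T=np.eye(4); T[:3,:3]=Ro.from_quat(arm.read_eef_rot()).as_matrix(); T[:3,3]=arm.read_tool_pos()
    W=np.linalg.inv(T@np.array(c['T_tool_cam'])); return K,W[:3,:3],W[:3,3]
def ray(uv,z,c):
    K,R,t=c; o=-R.T@t; d=R.T@np.linalg.solve(K,[uv[0],uv[1],1]); return o+d*(z-o[2])/d[2]
def proj(X,c):
    K,R,t=c; p=K@(R@np.array(X)+t); return p[:2]/p[2]
def mask(im,lo,hi): return cv2.inRange(cv2.cvtColor(im,cv2.COLOR_BGR2HSV),np.array(lo),np.array(hi))
def blobs(m,amin=20):
    cs,_=cv2.findContours(m,cv2.RETR_EXTERNAL,cv2.CHAIN_APPROX_NONE)
    return sorted([c for c in cs if cv2.contourArea(c)>amin],key=cv2.contourArea,reverse=True)
def down(yaw):  # tool z down, tool x axis at heading yaw
    return (Ro.from_euler('z',yaw)*Ro.from_euler('x',np.pi)).as_quat()
E
python3 - <<'E'
from h import *
im=cv2.imread('pics/top0.png'); c=cam('top')
def rep(n,lo,hi,roi,z):
    x0,y0,x1,y1=roi
    b=blobs(mask(im[y0:y1,x0:x1],lo,hi),8)[0]+[x0,y0]; r=cv2.minAreaRect(b)
    print(n,cv2.contourArea(b),np.round(r[0],1),np.round(r[1],1),round(r[2],1)); 
    print(np.round([ray(p,z,c)[:2] for p in cv2.boxPoints(r)],3).tolist(),'ctr',np.round(ray(r[0],z,c),3))
rep('redhandle',(0,120,60),(12,255,255),(340,195,380,240),.02)
rep('blade',(0,0,0),(180,255,110),(345,172,375,215),.011)
rep('tray',(105,120,50),(130,255,255),(140,180,205,250),.014)
rep('green housing',(70,60,20),(95,255,120),(240,120,310,160),.113)
rep('lip',(5,150,120),(18,255,255),(250,145,300,158),.098)
rep('die',(3,60,60),(18,255,220),(262,158,288,184),.099)
top=cv2.resize(im[110:260,230:390],(800,750)[:2],interpolation=cv2.INTER_CUBIC)
cv2.imwrite('pics/crop1.png',cv2.resize(im[115:250,235:395],None,fx=4.4,fy=4.4,interpolation=cv2.INTER_CUBIC))
print(Ro.from_quat(arm.read_eef_rot()).as_matrix().round(2).tolist())
E
```

```text
redhandle 100.0 [357.8 220. ] [ 5.8 22.1] 3.6
[[0.416, -0.294], [0.485, -0.298], [0.484, -0.316], [0.415, -0.312]] ctr [ 0.45  -0.305  0.02 ]
blade 343.0 [359.5 193. ] [42. 29.] 90.0
[[0.601, -0.265], [0.602, -0.357], [0.47, -0.357], [0.469, -0.266]] ctr [ 0.535 -0.311  0.011]
tray 2167.5 [170.4 214.8] [50.7 45. ] 79.1
[[0.524, 0.363], [0.552, 0.226], [0.397, 0.191], [0.37, 0.326]] ctr [0.46  0.277 0.014]
green housing 807.0 [279.2 140.1] [50.8 18.8] 8.5
[[0.661, 0.012], [0.717, 0.005], [0.696, -0.142], [0.641, -0.135]] ctr [ 0.679 -0.065  0.113]
lip 87.5 [277.  152.7] [28.8  4.1] 9.5
[[0.645, -0.015], [0.657, -0.017], [0.644, -0.101], [0.631, -0.099]] ctr [ 0.644 -0.058  0.098]
die 346.0 [274.9 166.6] [20.1 19.9] 8.1
[[0.577, -0.02], [0.636, -0.027], [0.628, -0.086], [0.569, -0.078]] ctr [ 0.602 -0.053  0.099]
[[-0.91, 0.41, -0.0], [0.41, 0.91, -0.0], [-0.0, -0.0, -1.0]]
```

View pics/crop1.png

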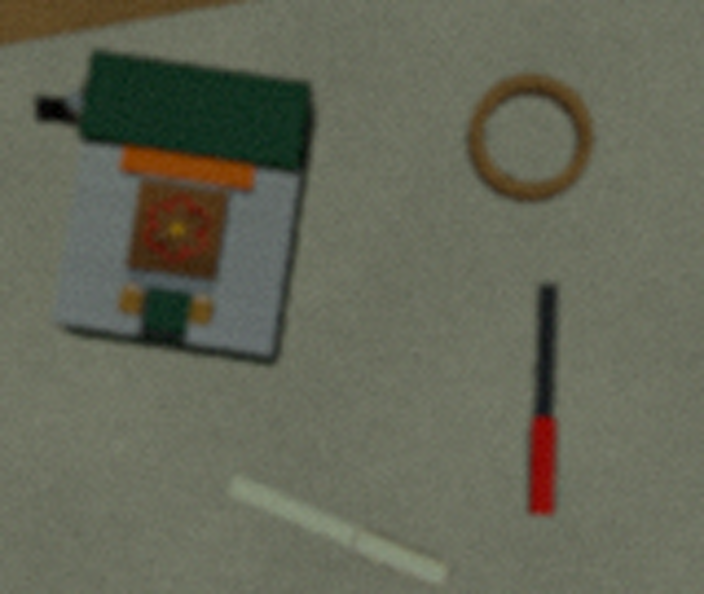

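Confirmed: the red-handled bar with the dark straight blade is right of the press, and the white one at lower left is left alone. Next: check reachability for several grip leans, then take closer wrist views of the press and the bar.

```bash
cat >> h.py <<'E'
def bar_pose(P,yaw,theta,lean,flip,xg=0.,zg=0.):
    """tool pose for bar-handle-centre P, bar heading yaw, tip-up theta; grasp point at (xg,zg) in handle-centred bar frame"""
    Rb=Ro.from_euler('z',yaw)*Ro.from_euler('y',-theta)
    Rt=Rb*Ro.from_euler('y',lean)*Ro.from_euler('x',np.pi)
    if flip: Rt=Rt*Ro.from_euler('z',np.pi)
    return np.array(P)+Rb.apply([xg,0,zg])-Rt.apply([0,0,.054]), Rt.as_quat()
def pressW(o,yaw,p): return np.array([*o,0])+Ro.from_euler('z',yaw).apply(p)
E
python3 - <<'E'
from h import *
o=(.562,-.048); yp=np.radians(-7.5); yb=np.radians(-3.4)
for flip in (0,1):
  for lean in (-.2,0,.2,.35):
    r=[]
    for P,y,th in [((.45,-.305,.01),yb,0),((.45,-.305,.2),yb,0),(pressW(o,yp,[-.17,0,.09]),yp,-.09),(pressW(o,yp,[-.12,0,.09]),yp,-.09),(pressW(o,yp,[-.118,0,.04]),yp,.44),(pressW(o,yp,[-.118,0,.035]),yp,.52)]:
        q=arm.ik(*bar_pose(P,y,th,lean,flip,0,.012)); r.append(None if q is None else np.round(q,2)[[0,4,5,6]].tolist())
    print(flip,lean,r)
  for y,p in ((yp,(.6,-.053,.14)),(yp,(.6,-.053,.35)),(np.radians(12.5),(.46,.277,.06)),(yb,(.5,-.3,.25))):
    q=arm.ik(p,down(y+flip*np.pi)); print(flip,None if q is None else np.round(q,2))
E
```

```text
0 -0.2 [[0.73, 0.13, 0.16, -1.15], [-0.08, -0.97, 0.98, -0.11], [-0.16, -0.49, 0.21, -1.2], [-0.19, -0.49, 0.3, -1.18], None, None]
0 0 [[0.42, -0.36, 0.45, -0.74], [-0.01, -0.61, 1.01, -0.46], [-0.35, -0.56, 0.56, -1.08], [-0.36, -0.57, 0.66, -1.08], None, None]
0 0.2 [[0.15, -0.55, 0.79, -0.59], [-0.12, -0.69, 1.32, -0.36], [-0.39, -0.51, 0.85, -1.09], [-0.38, -0.51, 0.94, -1.1], [0.14, 2.18, 0.18, 2.41], None]
0 0.35 [[0.1, -0.47, 0.96, -0.68], [-0.06, -0.49, 1.37, -0.54], [-0.39, -0.48, 1.04, -1.1], [-0.37, -0.48, 1.13, -1.12], [-0.08, -0.49, 0.17, -1.19], None]
0 [-0.34  0.84  0.69  1.74 -0.7   0.82 -1.02]
0 [-0.4   0.6   0.8   1.52 -0.45  1.21 -1.24]
0 [-0.82  0.84  0.37  1.96 -0.64  0.46 -1.33]
0 [-0.11  0.83  1.14  1.71 -0.82  1.16 -0.36]
1 -0.2 [[0.76, 0.29, 0.17, 1.84], [0.26, -0.55, 0.7, 2.62], [0.04, 0.2, 0.19, 1.24], [0.06, 0.15, 0.28, 1.3], None, None]
1 0 [[0.69, 0.33, 0.46, 1.76], [0.25, -0.3, 0.89, 2.37], [0.05, 0.02, 0.49, 1.43], [0.06, 0.03, 0.57, 1.44], None, None]
1 0.2 [[0.51, 0.13, 0.71, 1.91], [0.31, -0.09, 1.1, 2.16], [0.06, -0.01, 0.75, 1.47], [0.07, -0.0, 0.84, 1.47], [0.51, 1.73, 0.54, -0.28], None]
1 0.35 [[0.44, 0.12, 0.9, 1.91], [0.32, 0.0, 1.26, 2.08], [0.08, -0.01, 0.94, 1.47], [0.08, -0.0, 1.03, 1.47], [0.05, 0.27, 0.16, 1.19], [0.28, 1.54, 0.26, -0.09]]
1 [ 0.09  0.74 -0.06  1.73  0.07  0.68  1.43]
1 [-0.05  0.5   0.16  1.5  -0.08  1.14  1.57]
1 [-0.5   0.81 -0.12  1.95  0.23  0.4   0.99]
1 [ 0.33  0.58  0.27  1.7  -0.19  0.89  2.19]
```

Run:
```python
from h import *
o=(.562,-.048); yp=np.radians(-7.5); yb=np.radians(-3.4)
for lean in (.45,.55):
    for P,y,th in [((.45,-.305,.01),yb,0),(pressW(o,yp,[-.12,0,.09]),yp,-.09),(pressW(o,yp,[-.118,0,.04]),yp,.44),(pressW(o,yp,[-.116,0,.033]),yp,.55)]:
        q=arm.ik(*bar_pose(P,y,th,lean,1,.01,.014)); print(lean,None if q is None else np.round(q,2))
def look(n,p,q):
    arm.movep(p,q); arm.pause(.3); c=cam('wrist'); im=snapshot('wrist')
    cv2.imwrite(f'pics/{n}.png',im); np.savez(f'pics/{n}.npz',K=c[0],R=c[1],t=c[2])
look('wp',(.555,-.05,.33),down(yp+np.pi))
look('wb',(.46,-.305,.25),down(yb+np.pi))
print(arm.read_time())
cv2.imwrite('pics/w2.png',np.vstack([cv2.imread('pics/wp.png')[50:350],cv2.imread('pics/wb.png')[50:350]]))
```

```text
0.45 [0.42 0.94 0.08 1.58 0.13 1.05 1.89]
0.45 [ 0.1   0.77 -0.07  1.74 -0.    1.17  1.47]
0.45 [ 0.08  0.64 -0.08  2.16  0.14  0.35  1.33]
0.45 [ 0.05  0.64 -0.05  2.25  0.28  0.16  1.18]
0.55 [0.4  0.98 0.08 1.5  0.15 1.18 1.88]
0.55 [ 0.11  0.82 -0.09  1.67  0.    1.29  1.46]
0.55 [ 0.08  0.67 -0.08  2.09  0.08  0.5   1.39]
0.55 [ 0.08  0.66 -0.08  2.17  0.16  0.32  1.3 ]
4.3917
```

View pics/w2.png

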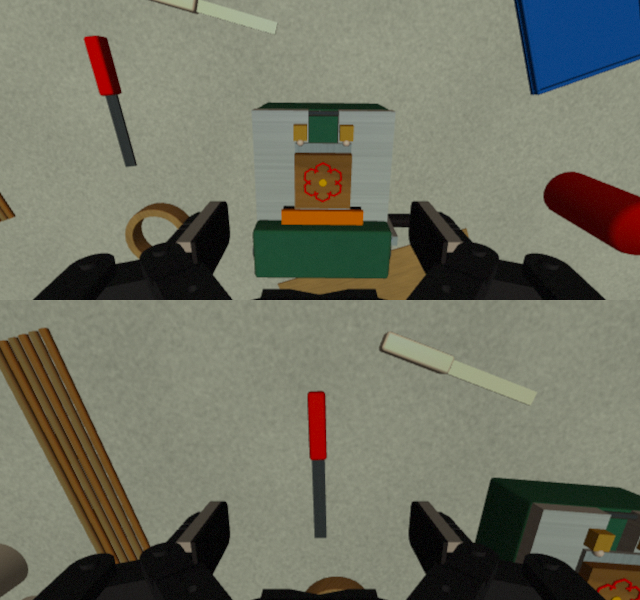

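Upper half (press view, rows +50): block centre (323,181), brass housings (300,132) and (346,132), lip front edge at row ~208. Lower half (bar view): handle (317,425), tip (320,537). Measuring both now.

Run:
```python
from h import *
def ld(n): d=np.load(f'pics/{n}.npz'); return cv2.imread(f'pics/{n}.png'),(d['K'],d['R'],d['t'])
im,c=ld('wp')
def big(lo,hi,roi,k=1):
    x0,y0,x1,y1=roi; return [b+[x0,y0] for b in blobs(mask(im[y0:y1,x0:x1],lo,hi),6)[:k]]
L=big((5,60,40),(22,255,200),(285,200,360,257),1)[0]; r=cv2.minAreaRect(L)
P=np.array([ray(p,.099,c)[:2] for p in cv2.boxPoints(r)]); print('block',r,P.round(4).tolist(),P.mean(0).round(4))
for b in big((8,150,140),(20,255,255),(270,250,375,278),1):
    r=cv2.minAreaRect(b); P=np.array([ray(p,.098,c)[:2] for p in cv2.boxPoints(r)]); print('lip',r,P.round(4).tolist())
for b in big((15,100,80),(30,255,255),(285,165,360,198),2):
    r=cv2.minAreaRect(b); print('brass',r,ray(r[0],.092,c).round(4))
for b in big((70,60,10),(95,255,140),(240,270,400,330),1):
    r=cv2.minAreaRect(b); P=np.array([ray(p,.113,c)[:2] for p in cv2.boxPoints(r)]); print('housing',r,P.round(4).tolist())
b=big((70,60,10),(95,255,140),(303,155,345,196),1)[0]; x,y,w,h=cv2.boundingRect(b); print('channel',x,y,w,h,cv2.minAreaRect(b))
im,c=ld('wb')
b=big((0,150,60),(10,255,255),(290,120,345,220),1)[0]; r=cv2.minAreaRect(b)
P=np.array([ray(p,.018,c)[:2] for p in cv2.boxPoints(r)]); print('handle',r,P.round(4).tolist(),P.mean(0))
b=big((0,0,0),(180,255,75),(300,212,340,300),1)[0]; r=cv2.minAreaRect(b)
P=np.array([ray(p,.0115,c)[:2] for p in cv2.boxPoints(r)]); print('blade',r,P.round(4).tolist())
```

```text
block ((322.4999694824219, 229.5), (56.99999237060547, 52.99999237060547), -0.0) [[0.6248, -0.0858], [0.5658, -0.0767], [0.5734, -0.0183], [0.6329, -0.0244]] [ 0.5992 -0.0513]
lip ((322.0, 267.5), (13.0, 80.0), 90.0) [[0.6295, -0.0999], [0.6409, -0.013], [0.6566, -0.0144], [0.6451, -0.1024]]
brass ((346.5, 183.0), (16.0, 13.0), 90.0) [ 0.5534 -0.0202  0.092 ]
brass ((300.0, 182.0), (16.0, 12.0), 90.0) [ 0.5461 -0.068   0.092 ]
housing ((321.8218688964844, 301.9573974609375), (136.04393005371094, 49.40559387207031), 0.58463054895401) [[0.6963, -0.1411], [0.6363, -0.1292], [0.6567, 0.0133], [0.7179, 0.0087]]
channel 309 166 29 27 ((323.0, 179.0), (26.0, 28.0), 90.0)
handle ((316.5, 175.5), (67.0, 17.0), 90.0) [[0.4127, -0.3117], [0.4137, -0.2951], [0.4823, -0.2986], [0.4813, -0.3163]] [ 0.44748546 -0.30543821]
blade ((318.8486633300781, 249.49188232421875), (75.28197479248047, 12.043254852294922), 88.66777801513672) [[0.4868, -0.3127], [0.4872, -0.2998], [0.5776, -0.3026], [0.5772, -0.3164]]
```

```bash
cat >> h.py <<'E'
O=(.561,-.0462); YP=np.radians(-7.6); PB=(.4475,-.3054); YB=np.radians(-2.2)
G=dict(lean=.5,flip=1,xg=.02,zg=.016)
def bp(x,z,th,tipmode=True):
    """tool pose with bar point (tip if tipmode else handle centre) at press x,z, pitch th (tip up)"""
    d=.13 if tipmode else 0
    return bar_pose(pressW(O,YP,[x-d*np.cos(th),0,z-d*np.sin(th)]),YP,th,**G)
E
python3 - <<'E'
from h import *
p0,q0=bar_pose((*PB,.010),YB,0,**G)
for a in (bp(-.006,.15,-.09),bp(-.006,.0795,-.09),bp(.009,.0785,-.09),bp(.006,.1,.5)): print(np.round(arm.ik(*a),2))
arm.move_gripper(.6)
arm.movep(p0+[0,0,.09],q0); arm.line_to(p0,.12)
print('pre',arm.read_ft_force(),arm.read_tool_pos()-p0)
arm.move_gripper(0,90); print('open',arm.read_opening(),arm.read_finger_force(),arm.read_ft_force())
arm.line_to(p0+[0,0,.15],.15)
print(arm.read_opening(),arm.read_finger_force(),arm.read_ft_force())
arm.movep(*bp(-.006,.16,-.09)); arm.line_to(bp(-.006,.11,-.09)[0],.1); arm.pause(.2)
print(arm.read_time(),arm.read_ft_force(),arm.read_tool_pos()-bp(-.006,.11,-.09)[0])
c=cam('scene'); im=snapshot('scene'); u=proj((.53,-.05,.09),c).astype(int)
a=cv2.resize(im[u[1]-45:u[1]+45,u[0]-60:u[0]+60],None,fx=5,fy=5,interpolation=cv2.INTER_CUBIC)
im=snapshot('wrist'); cv2.imwrite('pics/i1.png',np.hstack([cv2.resize(a,(400,300)),cv2.resize(im,(400,300))]))
E
```

```text
[-0.09  0.7   0.23  1.69 -0.15  1.37  1.65]
[-0.06  0.79  0.18  1.73 -0.15  1.23  1.64]
[-0.06  0.81  0.18  1.69 -0.15  1.25  1.64]
[-0.06  0.65  0.12  2.13 -0.2   0.37  1.67]
pre [-0.0913012   0.63030932  0.04564928] [ 0.00033197 -0.00047393  0.00086364]
open 0.1823406071614724 89.13613200187683 [1.46246159 0.08118013 5.67748483]
0.17942727358287483 88.56826901435852 [ 0.33613646 -0.60010034 -0.74066201]
9.6833 [-0.71034031 -0.42795056 -1.18313101] [ 3.40974532e-04 -8.70186101e-05  6.11069049e-04]
```

View pics/i1.png

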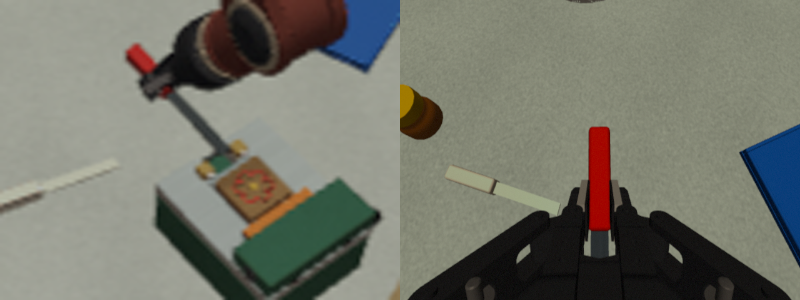

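The left image shows the bar held with its blade tip at crop (232,155), above the channel between the brass housings at (205,168) and (238,147). The right image shows the handle straight in the fingers. I'll check the lateral fit by projecting the expected points.

Run:
```python
from h import *
c=cam('scene'); u=proj((.53,-.05,.09),c).astype(int)
for n,p in dict(tip=(-.006,0,.11),hb=(-.12,0,.11+.114*.09),hL=(-.012,.024,.095),hR=(-.012,-.024,.095),mid=(-.012,0,.095)).items():
    print(n,((proj(pressW(O,YP,p),c)-u+[60,45])*400/120).round(0))
```

```text
tip [223. 152.]
hb [156.  80.]
hL [235. 146.]
hR [201. 168.]
mid [218. 157.]
```

Blade, housings and prediction agree to a few millimetres. Now I'll lower, insert and watch the force.

Run:
```python
from h import *
f=lambda: arm.read_ft_force().round(1)
f0=np.array(arm.read_ft_force())
def step(x,z,th,v=.06):
    p,q=bp(x,z,th); arm.line_to(p,v,ori=q); print(round(x,3),round(th,2),(arm.read_ft_force()-f0).round(1),(1e3*(arm.read_tool_pos()-p)).round(1))
step(-.006,.09,-.09); step(-.006,.0795,-.09,.04)
for x in (-.001,.004,.009): 
    step(x,.0785,-.09,.04)
    if np.linalg.norm(arm.read_ft_force()-f0)>12: print('blocked'); break
print(arm.read_time())
```

```text
-0.006 -0.09 [ 0.2 -0.4 -0.7] [-0.2  0.  -0.5]
-0.006 -0.09 [-0.2  0.3  0.3] [-0.1  0.  -0.2]
-0.001 -0.09 [-0.9  0.2  0.5] [ 0.4 -0.1  0. ]
0.004 -0.09 [ 0.3 -0.3  0.6] [ 0.3 -0.   0. ]
0.009 -0.09 [-0.1 -0.1 -0.3] [ 0.3 -0.1 -0. ]
11.5
```

```bash
cat >> h.py <<'E'
def lever(th,L=.040,r=.003):
    s,c=np.sin(th),np.cos(th)
    return bp(-.03-(r+.0015)*s+L*c, .078-r+(r+.0015)*c+L*s, th)
E
python3 - <<'E'
from h import *
f0=np.array(arm.read_ft_force())
for th in np.arange(-.09,.5,.055):
    p,q=lever(th); arm.line_to(p,.05,ori=q); F=arm.read_ft_force()-f0
    print(round(th,3),F.round(1),(1e3*(arm.read_tool_pos()-p)).round(1),arm.read_wrist_torque().round(2))
    if np.linalg.norm(F)>45: print('STOP'); break
arm.pause(.3); print(arm.read_time(),(arm.read_ft_force()-f0).round(1))
c=cam('scene'); im=snapshot('scene'); u=proj((.57,-.05,.09),c).astype(int)
cv2.imwrite('pics/l1.png',cv2.resize(im[u[1]-40:u[1]+40,u[0]-55:u[0]+55],None,fx=6,fy=6,interpolation=cv2.INTER_CUBIC))
E
```

```text
-0.09 [-0.1  0.5  3.1] [ 0.  -0.   0.2] [-0.02 -0.48  0.02]
-0.035 [-1.   0.7  1.9] [-0.3 -0.   0.5] [-0.09 -0.42 -0.01]
0.02 [-0.7  0.1  2.4] [-0.3  0.   0.3] [-0.07 -0.29  0.02]
0.075 [-0.6  0.8  2.5] [-0.2  0.   0.2] [-0.04 -0.26  0.  ]
0.13 [ 2.6 -0.3  3.8] [ 1.4 -0.2  0.4] [-0.14 -0.76  0.03]
0.185 [ 2.6 -0.2  7.7] [ 1.6 -0.2  0.9] [-0.07 -0.35 -0.01]
0.24 [-2.7 -0.1  3.1] [-1.4  0.2 -0.2] [-0.03  0.08 -0.05]
0.295 [-2.3  0.9  3.6] [-1.   0.1 -0.3] [0.02 0.18 0.02]
0.35 [-1.9  0.1  1.4] [-0.4  0.1 -0.1] [-0.02  0.12  0.04]
0.405 [-1.9 -0.1  1.7] [-0.  0.  0.] [-0.02  0.21 -0.04]
0.46 [-2.2  1.6  1.7] [-0.3  0.  -0.1] [-0.02  0.34  0.  ]
14.55 [-1.8  0.2  1.1]
```

View pics/l1.png

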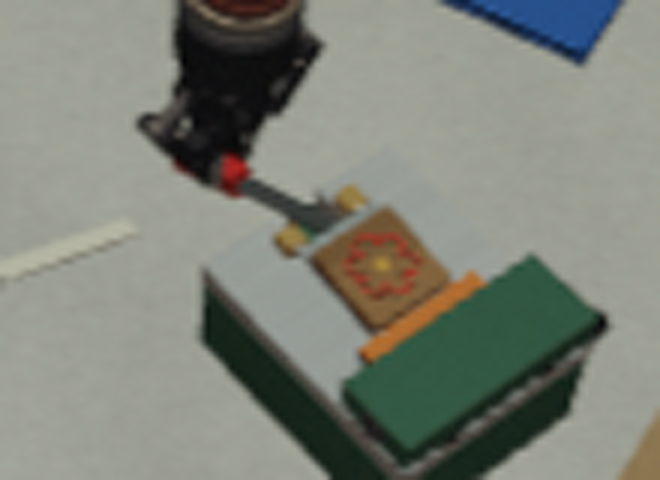

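The force rose to 7.7 N and dropped at 0.24 rad, and the picture shows the die's front (crop (350,235)) up beyond the housings with the blade under it, so it has popped. Next: withdraw the bar, lay it back at its old spot, and look at the die.

Run:
```python
from h import *
for th in (.3,.12,.0): p,q=lever(th); arm.line_to(p,.08,ori=q)
p,q=bp(-.012,.0815,0); arm.line_to(p,.08,ori=q); print(arm.read_ft_force().round(1))
arm.line_to(bp(-.03,.15,0)[0],.12)
p0,q0=bar_pose((*PB,.010),YB,0,**G)
arm.movep(p0+[0,0,.12],q0); arm.line_to(p0+[0,0,.02],.15); arm.line_to(p0+[0,0,.0005],.04); print('down',arm.read_ft_force().round(1))
arm.move_gripper(.5); arm.line_to(p0+[0,0,.1],.15)
arm.movep((.555,-.05,.27),down(YP+np.pi)); arm.pause(.3)
c=cam('wrist'); im=snapshot('wrist'); cv2.imwrite('pics/wd.png',im); np.savez('pics/wd.npz',K=c[0],R=c[1],t=c[2])
t=snapshot('top'); print(arm.read_time())
cv2.imwrite('pics/chk.png',np.hstack([im[60:360,170:470],cv2.resize(t[160:240,320:400],(300,300),interpolation=cv2.INTER_CUBIC)]))
# predicted block outline for snapped and popped die
for n,(e,z0) in dict(snapped=(0,.085),popped=(.12,.085)).items():
    for y in (.03,-.03): 
        print(n,[proj(pressW(O,YP,[.09-d*np.cos(e)+.014*np.sin(e),y,z0+d*np.sin(e)+.014*np.cos(e)]),c).round(0).tolist() for d in (.08,.02)])
```

```text
[-0.3  0.4 -0.9]
down [0.  1.  5.5]
22.0167
snapped [[361.0, 223.0], [359.0, 287.0]]
snapped [[290.0, 224.0], [292.0, 287.0]]
popped [[363.0, 230.0], [359.0, 290.0]]
popped [[289.0, 230.0], [292.0, 290.0]]
```

View pics/chk.png

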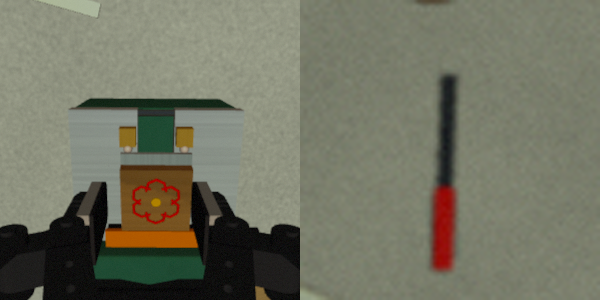

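The die block spans full-image cols 290–362, rows 226–291. The bar lies on the table at its old place (right half). I'll check the pop quantitatively from the block's front and back widths against the snapped picture, and check that the bar is level.

Run:
```python
from h import *
for n in ('wp','wd'):
    d=np.load(f'pics/{n}.npz'); c=(d['K'],d['R'],d['t']); im=cv2.imread(f'pics/{n}.png').astype(float)
    m=(im[:,:,2]-im[:,:,0])   # wood: red minus blue
    cc=proj(pressW(O,YP,[.040,0,.1]),c).astype(int)
    col=m[:,cc[0]-22:cc[0]-14].mean(1); r0=[r for r in range(cc[1],cc[1]-60,-1) if col[r]<15][0]+1
    def edge(row,s):
        l=m[row-1:row+2].mean(0); x=cc[0]+s*22
        while l[x]>20: x+=s
        return x-s*(20-l[x])/(l[x-s]-l[x])
    W=[]
    rows=range(r0+4,r0+50,3)
    for r in rows: W.append(edge(r,1)-edge(r,-1))
    k=np.polyfit([r-r0 for r in rows],W,1); print(n,'front row',r0,'width@front',k[1],'slope',k[0])
    for nm,e in (('snap',0),('pop',.12)):
        P=[[proj(pressW(O,YP,[.09-d*np.cos(e)+.014*np.sin(e),y,.085+d*np.sin(e)+.014*np.cos(e)]),c) for y in(.03,-.03)] for d in (.08,.02)]
        w=[P[i][0][0]-P[i][1][0] for i in(0,1)]; print('  ',nm,'row',P[0][0][1].round(1),'w',w[0].round(1),'slope',((w[1]-w[0])/(P[1][0][1]-P[0][0][1])).round(3))
```

```text
wp front row 203 width@front 58.43999440861424 slope -0.04155595254758872
   snap row 204.3 w 58.0 slope -0.053
   pop row 209.0 w 59.6 slope -0.082
wd front row 225 width@front 74.41468881807286 slope -0.08013193229551098
   snap row 223.5 w 71.3 slope -0.066
   pop row 229.9 w 73.7 slope -0.104
```

The front width of 73.9 px after bias correction matches popped (73.7) rather than snapped (71.3), and the die is about 3 mm forward. Now I'll grip across its width with the tool square to the sloping die, slide it out along its slope, and lift.

Run:
```python
from h import *
e=.12; u=np.array([np.cos(e),0,-np.sin(e)])
def dp(s,up=0.): # grip point on underside, die slid forward by s along its slope
    P=np.array([.087,0,.0853])-u*(.05+s)+[0,0,up]
    return bar_pose(pressW(O,YP,P),YP,-e,0,1,0,.016)
arm.move_gripper(1.)
arm.movep(*dp(0,.06)); arm.line_to(dp(0)[0],.08); f0=np.array(arm.read_ft_force()); print('at',f0.round(1))
arm.move_gripper(0.,60); print('grip',arm.read_opening(),arm.read_finger_force(),(arm.read_ft_force()-f0).round(1))
for s in (.008,.016,.026): 
    arm.line_to(dp(s)[0],.05); print(s,(arm.read_ft_force()-f0).round(1),arm.read_opening())
arm.line_to(dp(.026,.02)[0],.05); print('up',(arm.read_ft_force()-f0).round(1))
arm.line_to(dp(.026,.11)[0],.12); arm.pause(.1); print(arm.read_opening(),arm.read_finger_force(),(arm.read_ft_force()-f0).round(1),arm.read_time())
s=snapshot('scene'); u0=proj(pressW(O,YP,[.03,0,.12]),cam('scene')).astype(int)
cv2.imwrite('pics/g.png',cv2.resize(s[u0[1]-60:u0[1]+50,u0[0]-70:u0[0]+70],None,fx=5,fy=5,interpolation=cv2.INTER_CUBIC))
```

```text
at [ 0.6 -0.5  1. ]
grip 0.6801511129507972 64.06449481844902 [-1.9  0.2  2.1]
0.008 [1.4 0.7 5.1] 0.6872062332079452
0.016 [2.2 0.1 5.3] 0.6831487554720681
0.026 [ 2.9 -0.1  6.8] 0.6834701587211571
up [-1.5 -0.3 -3.5]
0.6822671251309371 64.45215560495853 [-0.4 -0.3 -3.1] 26.675
```

View pics/g.png

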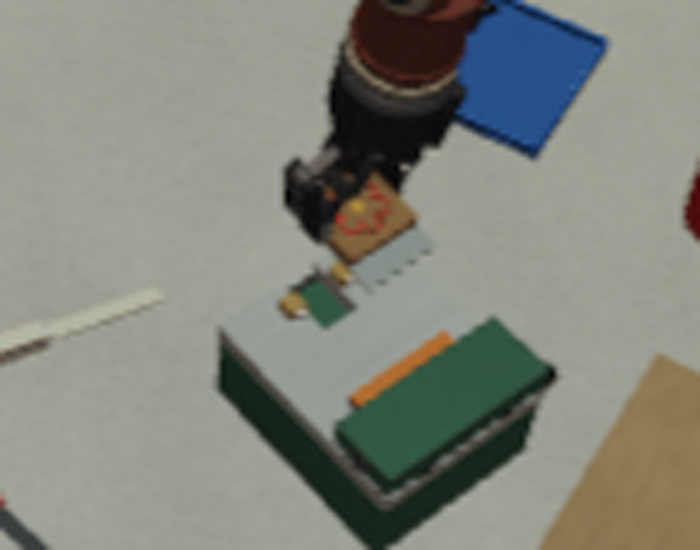

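The die hangs in the gripper at crop (370,215), clear of the lip, with its bare back plate to the right. Carrying it to the tray and lowering until contact.

Run:
```python
from h import *
T=(.460,.277); YT=np.radians(12.3)
c=np.array([*T,0])+Ro.from_euler('z',YT).apply([-.005,0,0])
def tp(z): return bar_pose((c[0],c[1],z),YT,0,0,1,0,.016)
arm.movep(*tp(.12)); arm.line_to(tp(.025)[0],.15); arm.pause(.1); f0=np.array(arm.read_ft_force())
z=.014
while z>.001:
    arm.line_to(tp(z)[0],.03); F=(arm.read_ft_force()-f0)[2]; print(round(z,4),F.round(1))
    if F>8: break
    z-=.0015
print(arm.read_tool_pos()-tp(z)[0],arm.read_time())
arm.move_gripper(.88); print(arm.read_finger_force(),arm.read_ft_force()-f0)
arm.line_to(tp(z+.1)[0],.15)
# back off to view
arm.movep(tp(.2)[0],tp(.2)[1]); arm.pause(.3)
im=snapshot('wrist'); t=snapshot('scene'); print(arm.read_time())
u=proj((.5,.1,.02),cam('scene')).astype(int)
cv2.imwrite('pics/fin.png',np.hstack([cv2.resize(im,(400,250)),cv2.resize(t[60:260,220:460],(400,333))[:250]]))
```

```text
0.014 0.3
0.0125 0.3
0.011 0.1
0.0095 0.2
0.008 0.6
0.0065 -0.0
0.005 9.7
[ 3.63291348e-07 -1.08273771e-05  1.23400161e-03] 30.9583
0.0 [0.16255985 0.1325587  2.20786666]
32.9583
```

View pics/fin.png

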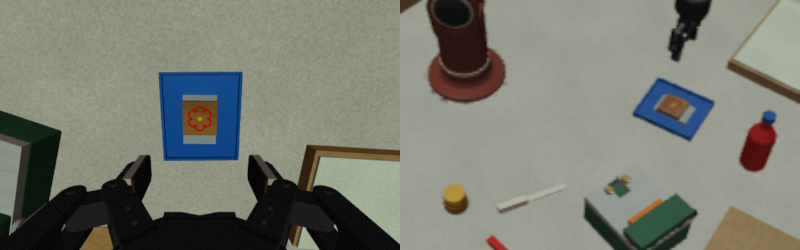

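The die lies centred and flat in the tray at (200,118), flower up. The bar is on the table and the bystanders are untouched, so I'm handing in.

```bash
python3 -c "
from station import ticket
print(ticket.finish_job())"
```

```text
the job is handed in; nothing more can be done
None
```

The job is handed in at about 33 s of robot time: the die was levered free, slid clear and set flower-up in the blue tray, the pry bar is back flat on the table, and the bystanders were left alone; no verdict was returned.

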